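# Take the water filter out of line through its interlocked valves

### The job

Take the water filter out of line for a cartridge change: swing the bypass lever in the middle fully open, then swing both filter levers fully shut, each right up to its stop. An interlock inside the block lets only one of the two filter levers go first (the inlet; which side it is depends on the plumbing and cannot be seen), so feel which one gives and never force a blocked lever or ram one into its stop. Push the levers round rather than gripping them, and keep the force on each, squeezing included, under 25 N. Leave everything else on the worktop where it is.

Things in the scene. Friction and masses are not known exactly. Their poses are not given: they have to be found in the camera images.
- station: Fixed water-filter station: steel base plate 215 x 400 x 6 mm with a valve block 66 mm deep and 326 mm wide, its flat top 55 mm above the worktop; 98 mm behind it lies a white cartridge, top at 77 mm. Three quarter-turn levers in a row on the block, 120 mm apart. Origin: on the worktop under the middle pivot; x points back to the cartridge, y left along the row, z up. It does not move.
- handle_left: Filter-valve lever, left of the three (seen from the robot): black grip 14 mm wide, 15 mm tall, 54 mm long, on a steel strip; reaches 92 mm from the pivot. Origin: middle of the grip, 65 mm from the pivot, 94 mm above the worktop (grip underside 31 mm above the block). x points from the grip to the pivot, z up. It swings outward, clockwise seen from above (from the front towards the station's +y).
- pivot_left (a point): Point on the vertical pivot axis of the left lever, at the height of its grip. It does not move.
- valve_left (a joint): Angle in rad: 0 = open (pointing to the front), 1.571 = fully shut (along the block, outward), at a stop (about 10 N per mm). Free: turns with about 3 N at the grip (4 N if quick), stays where left. Blocked: gives 2 to 4 mm at the grip as easily, then the force climbs about 4 N per mm. If blocked with the bypass open, it is freed once the other filter lever is within 3 to 4 degrees of its stop.
- handle_bypass: Bypass lever, middle of the three: black grip 14 mm wide, 15 mm tall, 54 mm long, with a round knob 24 mm across at its end, on a steel strip; reaches 92 mm from the pivot. Origin: middle of the grip, 65 mm from the pivot, 94 mm above the worktop (grip underside 31 mm above the block). x points from the grip to the pivot, z up. It swings clockwise seen from above (from the front towards the station's +y, the left lever's side).
- pivot_bypass (a point): Point on the vertical pivot axis of the bypass lever, at the height of its grip. It does not move.
- valve_bypass (a joint): Angle in rad: 0 = shut (pointing to the front), 1.571 = fully open (along the block, to +y), at a stop (about 10 N per mm). Free: turns with about 3 N at the grip (4 N if quick), stays where left. Blocked: gives 2 to 4 mm at the grip as easily, then the force climbs about 4 N per mm. Both filter levers stay blocked until this one is within 3 to 4 degrees of its stop.
- handle_right: Filter-valve lever, right of the three: black grip 14 mm wide, 15 mm tall, 54 mm long, on a steel strip; reaches 92 mm from the pivot. Origin: middle of the grip, 65 mm from the pivot, 94 mm above the worktop (grip underside 31 mm above the block). x points from the grip to the pivot, z up. It swings outward, counter-clockwise seen from above (from the front towards the station's -y).
- pivot_right (a point): Point on the vertical pivot axis of the right lever, at the height of its grip. It does not move.
- valve_right (a joint): Angle in rad: 0 = open (pointing to the front), 1.571 = fully shut (along the block, outward), at a stop (about 10 N per mm). Free: turns with about 3 N at the grip (4 N if quick), stays where left. Blocked: gives 2 to 4 mm at the grip as easily, then the force climbs about 4 N per mm. If blocked with the bypass open, it is freed once the other filter lever is within 3 to 4 degrees of its stop.
- mug: Pink mug with a handle, 106 x 73 x 88 mm; bystander, to be left where it is. Origin: centre of its underside.
- scissors: Scissors with blue grips lying flat, 199 mm long; bystander, to be left where it is. Origin: centre of its underside.
- tape_roll: Roll of tan tape lying flat, 100 mm across, 25 mm high; bystander, to be left where it is. Origin: centre of its underside.
- coffee_jar: Glass jar with a red lid, 67 mm across, 110 mm tall; bystander, to be left where it is. Origin: centre of its underside.

How it is judged:
On the way, in this order (a step that is already met when the one before it is completed fails the run):
1. the bypass lever is fully open while both filter levers are still open (value of joint valve_bypass above 1.49 rad and value of joint each of valve_left, valve_right below 0.3 rad), for 0.1 s.
2. one filter lever is fully shut while the other is still open (value of joint valve_bypass above 1.49 rad and ((value of joint valve_left above 1.49 rad and value of joint valve_right below 0.3 rad) or (value of joint valve_right above 1.49 rad and value of joint valve_left below 0.3 rad))), for 0.1 s.
At the end, for the whole second after the job is handed in: All three levers are within about 5 degrees of their stops (angle over 1.49 rad: bypass fully open, both filter levers fully shut) and at rest (value of joint each of valve_left, valve_bypass, valve_right above 1.49 rad and velocity of joint valve_left between -0.05 and 0.05 rad/s and velocity of joint valve_bypass between -0.05 and 0.05 rad/s and velocity of joint valve_right between -0.05 and 0.05 rad/s); the robot touches nothing.
It fails at once if a lever is pushed or squeezed with more than 25 N (contact force between anything else and handle_left above 25 N or contact force between anything else and handle_bypass above 25 N or contact force between anything else and handle_right above 25 N).
It fails at once if a bystander is moved by more than 20 mm (distance of any of mug, scissors, tape_roll, coffee_jar from where it was at the start of the episode above 0.02 m).
It also fails if it takes over 72 s, if anything falls off the work surface, if the arm or the gripper's body presses on something with over 40 N, if the wrist force passes 120 N, or if a joint passes its speed limit or range.

### The arm

A 6-joint arm with a two-finger parallel gripper is mounted at the origin on a cart in front of the work surface, level with it; the furniture and walls round the work are solid. World frame = base frame: x ahead of the robot, y to its left, z up, the work surface at z = 0. Lengths are in m, angles in rad, forces in N, time in s.
With the tool pointing down it reaches from about 0.35 to 0.925 m from the base axis. Payload 6.4 kg.
Tool frame: the origin (TCP) lies midway between the tips of the shut fingers; the grasp point (between the pads) lies 19 mm behind it; z points along the fingers, y is the direction in which the jaws open and shut (so a half turn about z gives the same grasp; the last joint's range is limited). The gripper opens to 85 mm and grips with 20 to 120 N. Pads are 22 mm wide; open, the fingers measure 114 mm over their backs; the gripper's body (76 mm by 85 mm) begins 54 mm behind the grasp point. The pads swing forward as they close: fully open they stand 13 mm farther back than shut.
Start: joints at [1.13, 0.245, 1.558, -0, 1.339, -0.174], TCP at [0.171, 0.627, 0.231] pointing down, gripper open.
Joint ranges: [-3.13, 3.13], [-1.02, 2.26], [0.13, 2.54], [-0.95, 4.09], [0.21, 2.88], [-2.74, 2.74]. Speed limits (rad/s): [2.57, 2.57, 3.14, 3.14, 3.14, 3.14].

### API

Orientations are given as a rotation vector (axis times angle).
In Python, from rig import read_state, cams, bot gives the robot as it stands. The module is installed in compiled form; this text tells all that it offers.
- The arm moves only by the shell command python3 -m handwheel 'ROWS'. ROWS is JSON, one flat list of numbers, 5 for each row, row after row: the shift along the tool's x, y, z in mm, then the turn about the tool's z in degrees, then the finger opening in mm, from 0 to 85.4. A call has 1 to 20 rows; each row is the pose to reach, as a shift and turn from the pose measured when the call began, along the tool's axes at that moment; what a row does not reach only later rows make up. A row lasts 1/8 s, in which the tool goes at most 62.5 mm and 10.7 degrees, less where a joint would pass 70% of its speed; a pose out of reach is approached as far as the arm can. A call with a gripper value outside its range is refused whole. The fingers move at their own pace and stop on an object; the grip force is fixed at half the most. Time passes only in rows, so rows that repeat a pose let the fingers close. It gives the time, the measured TCP pose, the force and the opening at its end, in the units of the state.
- read_state(): the state, without advancing time (a new reading comes with each control period).
- cams.camera(name): name is "scene" or "side" or "wrist"; returns a dict with "pixels" (420x560x3 uint8, blue, green, red), "z_map" (420x560 float32, m along the optical axis (not along the pixel's ray), 0 where there is no reading), "camera_matrix" (3x3 intrinsics, pixels), "R" (3x3) and "t" (3): a world point X has camera coordinates R X + t. Camera axes: x right, y down, z forward; pixel columns grow to the right and rows downward; lengths in m; the calibration is good to about 2 mm. A picture is of the moment at which its call begins.
- bot.hand_in(): hands the job in, once; it reports no verdict.
The state is a dict: "time": time; "q": joint angles; "joint_velocities": joint speeds; "joint_efforts": joint torques, N m; "eef_pos": TCP position; "tool_rot": TCP orientation; "ft_force": force on the tool from outside, world axes, zero at the start; "torque": the same for the moment, N m; "gripper_width": finger opening in m.
Only numpy, scipy, OpenCV 4.12 (cv2) and the standard library are available. Lean on these libraries where they do the work, as an engineer would, in place of code of your own. Each camera call takes 0.05 s, during which the arm holds its last target.

## Working session

There is one attempt and no reset: what is moved stays moved. The work goes in short steps, Python scripts to look and compute and a shell command to move; the robot and the scene stay as the last step left them, time stands still between calls to the robot, and variables do not carry over. Pictures are saved under pics/ and viewed, and the job is handed in when it is done.

```bash
mkdir -p pics
python3 - <<'E'
from rig import read_state, cams, bot
import cv2
s=read_state();print({k:s[k] for k in('time','eef_pos','tool_rot','ft_force','gripper_width')})
for n in('scene','side','wrist'):
    c=cams.camera(n);cv2.imwrite(f'pics/{n}0.png',c['pixels'])
E
```

```text
{'time': 0.0, 'eef_pos': array([0.17109317, 0.62647965, 0.23017536]), 'tool_rot': array([-4.17729047e-01, -3.11308281e+00,  2.93108040e-03]), 'ft_force': array([0.33169029, 0.11255395, 0.66959498]), 'gripper_width': 0.08486436784987236}
```

View pics/scene0.png

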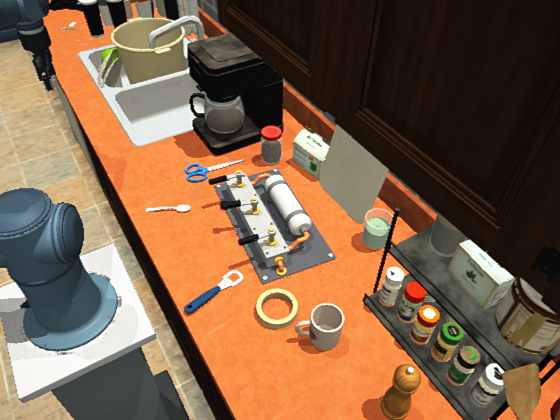

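View pics/side0.png

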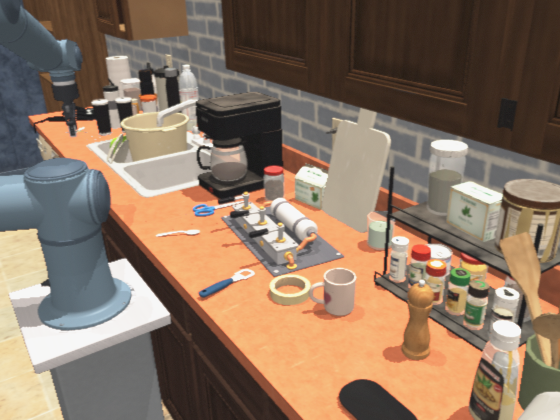

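View pics/wrist0.png

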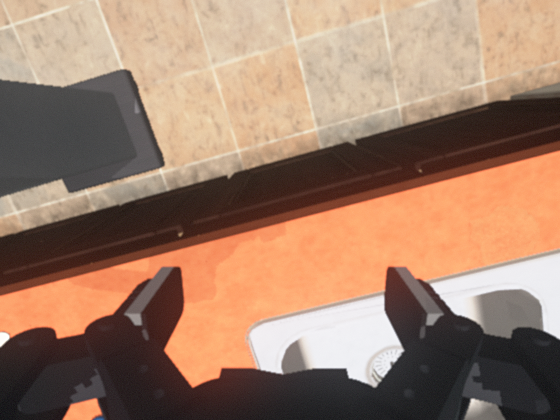

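Run:
```python
import cv2
a=cv2.imread('pics/scene0.png')[150:290,180:350];cv2.imwrite('pics/s0c.png',cv2.resize(a,None,fx=4.4,fy=4.2,interpolation=cv2.INTER_CUBIC))
```

```text
(no output)
```

View pics/s0c.png

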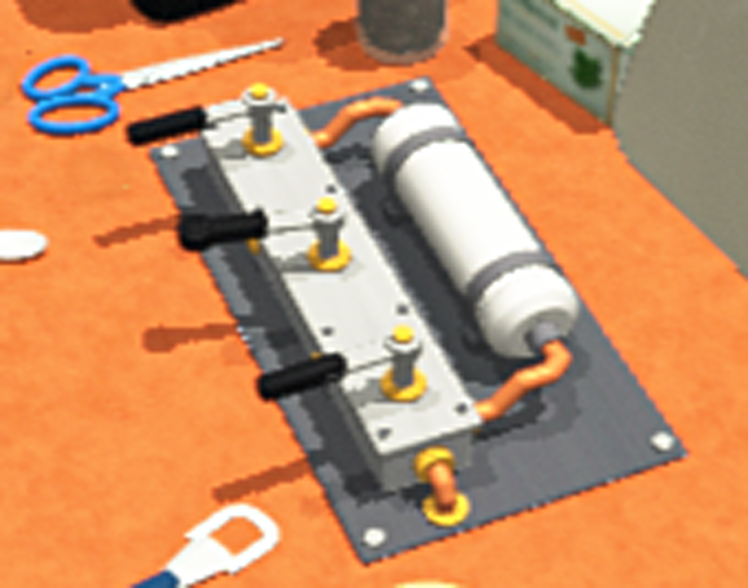

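```bash
cat > h.py <<'E'
import numpy as np
def ray(c,u,v,z):
    K=c['camera_matrix'];R=c['R'];t=np.array(c['t']).ravel()
    d=R.T@np.linalg.inv(K)@np.array([u,v,1.]);o=-R.T@t
    return o+d*(z-o[2])/d[2]
def dep(c,u,v):
    K=c['camera_matrix'];R=c['R'];t=np.array(c['t']).ravel()
    z=c['z_map'][int(round(v)),int(round(u))]
    return R.T@(np.linalg.inv(K)@np.array([u,v,1.])*z-t)
def proj(c,X):
    p=c['camera_matrix']@(c['R']@np.array(X)+np.array(c['t']).ravel());return p[:2]/p[2]
E
python3 - <<'E'
from rig import cams
from h import *
c=cams.camera('scene');np.set_printoptions(precision=4,suppress=True)
f=lambda x,y:(180+x/4.4,150+y/4.2)
for n,x,y,z in[('capL',260,92,.11),('capM',326,205,.11),('capR',402,333,.11),('bl',427,80,.006),('fl',152,150,.006),('fr',367,560,.006),('br',686,452,.006),('gL',167,124,.1),('gM',222,228,.1),('gR',300,374,.1),('gLtip',131,131,.1),('gRtip',262,385,.1),('stemL',263,140,.055),('stemM',329,253,.055),('stemR',404,382,.055)]:
    u,v=f(x,y);print(n,np.round([u,v],1),ray(c,u,v,z),dep(c,u,v))
E
```

```text
capL [239.1 171.9] [0.5262 0.1276 0.11  ] [0.5276 0.1304 0.1073]
capM [254.1 198.8] [0.5104 0.0112 0.11  ] [0.5132 0.0168 0.1039]
capR [271.4 229.3] [ 0.495 -0.106  0.11 ] [ 0.4964 -0.1035  0.1069]
bl [277. 169.] [0.6875 0.1874 0.006 ] [0.6881 0.1884 0.005 ]
fl [214.5 185.7] [0.4824 0.2169 0.006 ] [0.4828 0.2179 0.005 ]
fr [263.4 283.3] [ 0.432  -0.1735  0.006 ] [ 0.4329 -0.1718  0.0032]
br [335.9 257.6] [ 0.6387 -0.1999  0.006 ] [ 0.641  -0.1974  0.0018]
gL [218.  179.5] [0.4651 0.1391 0.1   ] [0.4674 0.1449 0.0944]
gM [230.5 204.3] [0.4509 0.0338 0.1   ] [0.4514 0.0352 0.0985]
gR [248.2 239. ] [ 0.4336 -0.0971  0.1   ] [ 0.434  -0.0963  0.0989]
gLtip [209.8 181.2] [0.4424 0.1443 0.1   ] [0.4428 0.1455 0.0988]
gRtip [239.5 241.7] [ 0.4112 -0.0938  0.1   ] [ 0.4112 -0.0938  0.1001]
stemL [239.8 183.3] [0.5312 0.139  0.055 ] [0.5276 0.1311 0.063 ]
stemM [254.8 210.2] [0.516  0.0207 0.055 ] [0.5118 0.0126 0.0644]
stemR [271.8 241. ] [ 0.5003 -0.0992  0.055 ] [ 0.4957 -0.107   0.0656]
```

Run:
```python
from rig import cams
from h import *
np.set_printoptions(precision=3,suppress=True)
c=cams.camera('scene')
v,u=np.mgrid[0:420,0:560];z=c['z_map'];P=np.stack([u,v,np.ones_like(u)],-1).reshape(-1,3)@np.linalg.inv(c['camera_matrix']).T*z.reshape(-1,1)
W=(P-np.array(c['t']).ravel())@c['R'];W=W[z.ravel()>0]
for y in np.arange(-.3,.8,.1):
    m=(W[:,1]>y)&(W[:,1]<y+.1)&(W[:,0]>.15)&(W[:,0]<.75)
    w=W[m]; 
    print(round(y,2),[(round(x,2),round(float(w[(w[:,0]>x)&(w[:,0]<x+.1),2].max(initial=0)),2)) for x in np.arange(.15,.75,.1)])
# fine station fit: cap points near each
yaw=-.130;ex=np.array([np.cos(yaw),np.sin(yaw)]);ey=np.array([-ex[1],ex[0]]);O=np.array([.512,.0135])
s=np.c_[(W[:,:2]-O)@ex,(W[:,:2]-O)@ey,W[:,2]]
for k in(-.12,0,.12):
    m=(abs(s[:,1]-k)<.03)&(abs(s[:,0])<.02)&(s[:,2]>.095);print('cap',k,s[m].mean(0),s[m].min(0),s[m].max(0))
    m=(abs(s[:,1]-k)<.045)&(s[:,0]<-.035)&(s[:,0]>-.11)&(s[:,2]>.085);q=s[m];print(' grip',q.mean(0),q.min(0),q.max(0),m.sum(), 'ang deg',np.degrees(np.arctan2(q[:,1].mean()-k,-q[:,0].mean())))
m=(abs(s[:,2]-.055)<.003)&(abs(s[:,0])<.05)&(abs(s[:,1])<.18);print('block',np.percentile(s[m],[1,99],axis=0))
```

```text
-0.3 [(np.float64(0.15), 0.0), (np.float64(0.25), 0.01), (np.float64(0.35), 0.03), (np.float64(0.45), 0.03), (np.float64(0.55), 0.72), (np.float64(0.65), 0.09)]
-0.2 [(np.float64(0.15), 0.02), (np.float64(0.25), 0.02), (np.float64(0.35), 0.1), (np.float64(0.45), 0.11), (np.float64(0.55), 0.68), (np.float64(0.65), 0.09)]
-0.1 [(np.float64(0.15), 0.0), (np.float64(0.25), 0.01), (np.float64(0.35), 0.1), (np.float64(0.45), 0.11), (np.float64(0.55), 0.65), (np.float64(0.65), 0.01)]
0.0 [(np.float64(0.15), 0.0), (np.float64(0.25), 0.01), (np.float64(0.35), 0.1), (np.float64(0.45), 0.11), (np.float64(0.55), 0.61), (np.float64(0.65), 0.01)]
0.1 [(np.float64(0.15), 0.0), (np.float64(0.25), 0.01), (np.float64(0.35), 0.1), (np.float64(0.45), 0.11), (np.float64(0.55), 0.58), (np.float64(0.65), 0.01)]
0.2 [(np.float64(0.15), 0.0), (np.float64(0.25), 0.01), (np.float64(0.35), 0.01), (np.float64(0.45), 0.01), (np.float64(0.55), 0.54), (np.float64(0.65), 0.11)]
0.3 [(np.float64(0.15), 0.0), (np.float64(0.25), 0.01), (np.float64(0.35), 0.01), (np.float64(0.45), 0.04), (np.float64(0.55), 0.51), (np.fl
[... 554 characters left out ...]
, (np.float64(0.35), 0.01), (np.float64(0.45), 0.0), (np.float64(0.55), 0.0), (np.float64(0.65), 0.0)]
cap -0.12 [-0.004 -0.117  0.1  ] [-0.018 -0.125  0.095] [ 0.01  -0.104  0.108]
 grip [-0.063 -0.119  0.098] [-0.089 -0.125  0.086] [-0.035 -0.108  0.103] 142 ang deg 1.293130011380073
cap 0 [-0.003  0.003  0.101] [-0.018 -0.007  0.095] [0.012 0.013 0.109]
 grip [-0.065  0.016  0.097] [-0.09   0.002  0.085] [-0.035  0.034  0.104] 148 ang deg 13.506644144239583
cap 0.12 [-0.003  0.123  0.1  ] [-0.019  0.113  0.095] [0.009 0.133 0.107]
 grip [-0.064  0.122  0.097] [-0.09   0.115  0.086] [-0.035  0.134  0.104] 115 ang deg 2.0510352650184487
block [[-0.033 -0.157  0.052]
 [ 0.031  0.154  0.058]]
```

```bash
cat > plan.py <<'E'
from h import *
from scipy.spatial.transform import Rotation as Ro
np.set_printoptions(precision=4,suppress=True)
yaw=-.130;ex=np.array([np.cos(yaw),np.sin(yaw)]);ey=np.array([-ex[1],ex[0]]);O=np.array([.512,.0135])
K={'L':(.12,1),'M':(0,1),'R':(-.12,-1)}
def pose(l,th,r,off,z):
    """finger centre in world + tool R; th deg, off=distance behind lever centre line"""
    y0,s=K[l];th=np.radians(th)
    d=np.array([-np.cos(th),s*np.sin(th)]);m=np.array([np.sin(th),s*np.cos(th)])
    p=np.array([0,y0])+r*d-off*m
    w=O+p[0]*ex+p[1]*ey
    x=s*m;x=x[0]*ex+x[1]*ey
    R=np.array([[x[0],x[1],0],[x[1],-x[0],0],[0,0,-1.]]).T  # cols x,y,z  y=z×x
    R=np.c_[[x[0],x[1],0],np.cross([0,0,-1],[x[0],x[1],0]),[0,0,-1]]
    return np.r_[w,z],R
def rel(s,P,R):
    T=Ro.from_rotvec(s['tool_rot']).as_matrix()
    d=T.T@(P-np.array(s['eef_pos']))*1e3
    a=np.degrees(Ro.from_matrix(T.T@R).as_rotvec()[2])
    return np.round(np.r_[d,a],1)
def st(s):
    w=np.array(s['eef_pos']);f=np.array(s['ft_force'])
    return 'station mm',np.r_[(w[:2]-O)@ex,(w[:2]-O)@ey,w[2]]*1e3,'F st',np.r_[f[:2]@ex,f[:2]@ey,f[2]],'t',round(s['time'],2),'w',s['gripper_width'],'q',np.array(s['q'])
E
python3 - <<'E'
from plan import *
from rig import read_state
s=read_state()
print(st(s));print(rel(s,*pose('M',12,.054,.033,.20)))
E
```

```text
('station mm', array([-417.3637,  563.9409,  230.7814]), 'F st', array([ 0.0942, -0.0223, -0.1987]), 't', 0.25, 'w', 0.08576304769488692, 'q', array([ 1.1299,  0.2454,  1.5583,  0.    ,  1.3387, -0.1741]))
[-434.1 -530.7   31.1   94.2]
```

```bash
python3 -m handwheel '[-30,-37,2,7,0,-62,-76,4,14,0,-93,-114,7,20,0,-124,-152,9,27,0,-155,-190,11,34,0,-186,-227,13,40,0,-217,-265,15,47,0,-248,-303,18,54,0,-279,-341,20,60,0,-310,-379,22,67,0,-341,-417,24,74,0,-372,-455,27,81,0,-403,-493,29,88,0,-434,-531,31,94,0,-434,-531,31,94,0]'
python3 - <<'E'
from plan import *
from rig import read_state,cams
import cv2
cv2.imwrite('pics/sc1.png',cams.camera('scene')['pixels']);cv2.imwrite('pics/w1.png',cams.camera('wrist')['pixels'])
s=read_state()
print(st(s));print(rel(s,*pose('M',12,.054,.033,.078)))
E
```

```text
time: 2.12
eef_pos: [0.4507, -0.0023, 0.2003]
tool_rot: [2.566, 1.811, -0.001]
ft_force: [-0.7, 0.2, 0.1]
gripper_width: -0.0
('station mm', array([-60.019 , -21.4511, 199.9911]), 'F st', array([-1.4626,  1.4619, -0.0712]), 't', 2.23, 'w', 6.310594669615132e-05, 'q', array([-0.2527, -0.2136,  2.081 , -0.0007,  1.275 ,  0.0846]))
[  0.5   0.3 122.    0.1]
```

View pics/sc1.png

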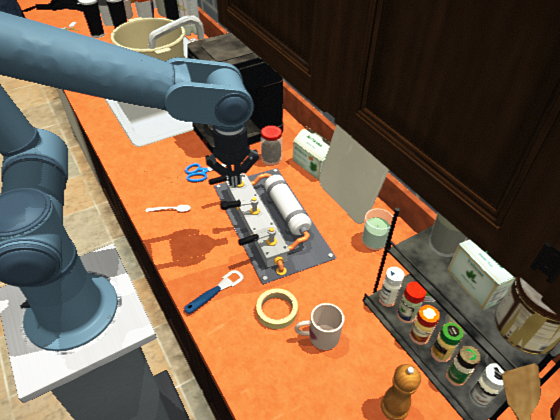

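View pics/w1.png

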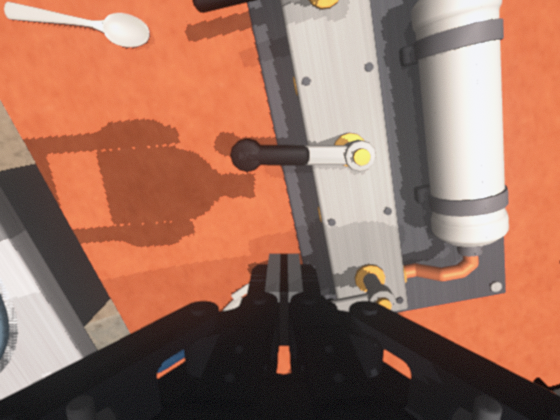

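```bash
python3 -m handwheel '[0,0,35,0,0,0,0,70,0,0,0,0,100,0,0,0,0,122,0,0,0,0,122,0,0]'
python3 - <<'E'
from plan import *
from rig import read_state,cams
import cv2
cv2.imwrite('pics/w2.png',cams.camera('wrist')['pixels'])
s=read_state()
print(st(s));
for th,o in((12,.024),(12,.02),(12,.018),(16,.018),(20,.018)):print(th,rel(s,*pose('M',th,.054,o,.078)))
E
```

```text
time: 2.85
eef_pos: [0.4477, 0.0015, 0.0765]
tool_rot: [-2.558, -1.818, 0.006]
ft_force: [0.4, -0.1, 0.3]
gripper_width: 0.0005
('station mm', array([-60.9353, -20.5195,  77.8292]), 'F st', array([ 1.3635,  0.1641, -0.1494]), 't', 2.9, 'w', 0.00015558739842417158, 'q', array([-0.2509, -0.022 ,  2.1594, -0.0006,  1.0064,  0.0846]))
12 [ 8.7  1.4 -0.2  0.2]
12 [12.7  1.4 -0.2  0.2]
12 [14.7  1.4 -0.2  0.2]
16 [18.5  0.3 -0.2  4.2]
20 [22.4 -0.5 -0.2  8.2]
```

View pics/w2.png

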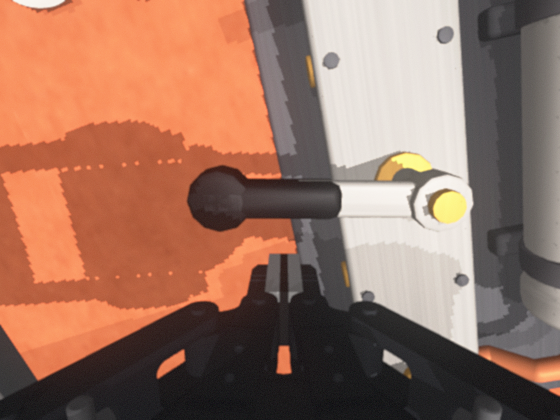

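```bash
python3 -m handwheel '[5,0,0,0,0,9,1,0,0,0]'; python3 -m handwheel '[2,0,0,0,0,4,0,0,0,0]';python3 -m handwheel '[2,0,0,0,0,4,0,0,0,0]'
python3 - <<'E'
from plan import *
from rig import read_state,cams
import cv2
cv2.imwrite('pics/w3.png',cams.camera('wrist')['pixels'])
s=read_state()
print(st(s));
E
```

```text
time: 3.15
eef_pos: [0.4537, 0.0096, 0.0789]
tool_rot: [2.56, 1.82, -0.0]
ft_force: [0.8, 0.4, -1.0]
gripper_width: -0.0001
time: 3.4
eef_pos: [0.4554, 0.0135, 0.0794]
tool_rot: [2.559, 1.82, 0.001]
ft_force: [-0.5, 0.8, 0.2]
gripper_width: 0.0004
time: 3.65
eef_pos: [0.4568, 0.0174, 0.0794]
tool_rot: [2.559, 1.82, 0.001]
ft_force: [0.5, 0.8, 0.3]
gripper_width: 0.0002
('station mm', array([-55.2802,  -3.1448,  79.3667]), 'F st', array([1.2957, 1.2214, 0.2464]), 't', 3.7, 'w', -0.00015980083042192391, 'q', array([-0.2103, -0.0065,  2.1406, -0.0004,  1.0066,  0.1242]))
```

View pics/w3.png

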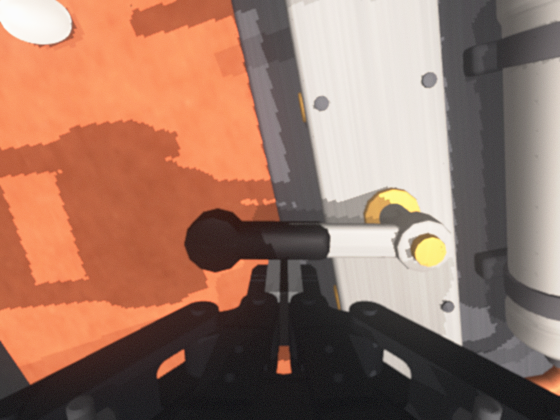

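Run:
```python
from plan import *
from rig import read_state
s=read_state()
for th in range(12,93,4):print(th,list(rel(s,*pose('M',th,.054,.0145,.078))))
```

```text
12 [np.float64(0.1), np.float64(-0.6), np.float64(1.4), np.float64(0.3)]
16 [np.float64(3.9), np.float64(-1.4), np.float64(1.4), np.float64(4.3)]
20 [np.float64(7.7), np.float64(-2.0), np.float64(1.4), np.float64(8.3)]
24 [np.float64(11.6), np.float64(-2.4), np.float64(1.4), np.float64(12.3)]
28 [np.float64(15.5), np.float64(-2.4), np.float64(1.4), np.float64(16.3)]
32 [np.float64(19.4), np.float64(-2.2), np.float64(1.4), np.float64(20.3)]
36 [np.float64(23.3), np.float64(-1.7), np.float64(1.4), np.float64(24.3)]
40 [np.float64(27.1), np.float64(-0.9), np.float64(1.4), np.float64(28.3)]
44 [np.float64(30.9), np.float64(0.1), np.float64(1.4), np.float64(32.3)]
48 [np.float64(34.6), np.float64(1.4), np.float64(1.4), np.float64(36.3)]
52 [np.float64(38.2), np.float64(2.9), np.float64(1.4), np.float64(40.3)]
56 [np.float64(41.6), np.float64(4.7), np.float64(1.4), np.float64(44.3)]
60 [np.float64(45.0), np.float64(6.7), np.float64(1.4), np.float64(48.3)]
64 [np.float64(48.2), np.float64(9.0), np.float64(1.4), np.float64(52.3)]
68 [np.float64(51.2), np.float64(11.5), np.float64(1.4), np.float64(56.3)]
72 [np.float64(54.0), np.float64(14.1), np.float64(1.4), np.float64(60.3)]
76 [np.float64(56.7), np.float64(17.0), np.float64(1.4), np.float64(64.3)]
80 [np.float64(59.1), np.float64(20.0), np.float64(1.4), np.float64(68.3)]
84 [np.float64(61.3), np.float64(23.3), np.float64(1.4), np.float64(72.3)]
88 [np.float64(63.3), np.float64(26.6), np.float64(1.4), np.float64(76.3)]
92 [np.float64(65.1), np.float64(30.1), np.float64(1.4), np.float64(80.3)]
```

```bash
python3 -m handwheel '[4,-1,1,4,0,8,-2,1,8,0,12,-2,1,12,0,16,-2,1,16,0]'
python3 - <<'E'
from plan import *
from rig import read_state,cams
import cv2
cv2.imwrite('pics/w4.png',cams.camera('wrist')['pixels'])
s=read_state()
print(st(s));
for th in range(28,93,4):print(th,rel(s,*pose('M',th,.054,.0145,.078)).tolist())
E
```

```text
time: 4.2
eef_pos: [0.4592, 0.033, 0.0781]
tool_rot: [2.79, 1.444, -0.004]
ft_force: [-2.4, -2.3, 2.4]
gripper_width: -0.0002
('station mm', array([-54.8047,  12.8962,  78.0777]), 'F st', array([-2.6634, -1.7571,  1.6069]), 't', 4.25, 'w', -0.00031260573230332007, 'q', array([-0.1737,  0.0061,  2.131 , -0.0015,  1.0061,  0.4438]))
28 [-0.2, 0.4, 0.1, 0.1]
32 [3.6, -0.4, 0.1, 4.1]
36 [7.5, -1.0, 0.1, 8.1]
40 [11.4, -1.4, 0.1, 12.1]
44 [15.3, -1.4, 0.1, 16.1]
48 [19.2, -1.2, 0.0, 20.1]
52 [23.1, -0.7, 0.0, 24.1]
56 [26.9, 0.0, 0.0, 28.1]
60 [30.7, 1.0, 0.0, 32.1]
64 [34.3, 2.3, 0.0, 36.1]
68 [37.9, 3.8, 0.0, 40.1]
72 [41.4, 5.6, -0.0, 44.1]
76 [44.8, 7.6, -0.0, 48.1]
80 [47.9, 9.9, -0.0, 52.1]
84 [51.0, 12.3, -0.0, 56.1]
88 [53.8, 15.0, -0.0, 60.1]
92 [56.5, 17.9, -0.0, 64.1]
```

View pics/w4.png

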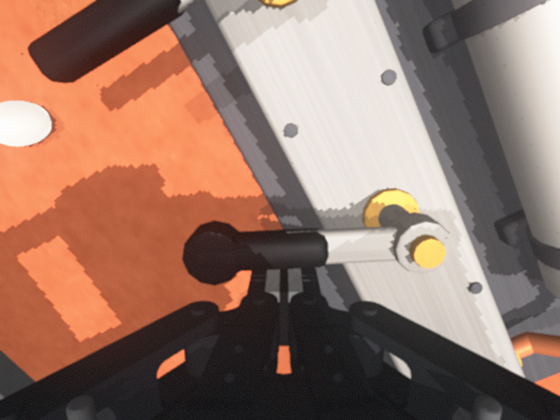

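```bash
python3 -m handwheel '[4,0,0,4,0,7,-1,0,8,0,11,-1,0,12,0,15,-1,0,16,0,19,-1,0,20,0,23,-1,0,24,0,27,0,0,28,0,31,1,0,32,0,34,2,0,36,0,38,4,0,40,0]'
python3 - <<'E'
from plan import *
from rig import read_state,cams
import cv2
cv2.imwrite('pics/w5.png',cams.camera('wrist')['pixels'])
s=read_state()
print(st(s));
for th in range(64,95,2):print(th,rel(s,*pose('M',th,.054,.0145,.078)).tolist())
E
```

```text
time: 5.5
eef_pos: [0.4825, 0.0626, 0.077]
tool_rot: [-3.115, -0.399, 0.011]
ft_force: [-5.1, 1.6, 1.7]
gripper_width: -0.0003
('station mm', array([-35.016 ,  45.0742,  77.0524]), 'F st', array([-3.368 ,  0.0103, -0.6415]), 't', 5.55, 'w', -0.00023080191770397256, 'q', array([-0.1039,  0.0738,  2.063 , -0.0005,  1.0109,  1.214 ]))
64 [-2.7, 2.1, -0.9, -4.0]
66 [-0.8, 1.4, -0.9, -2.0]
68 [1.1, 0.9, -1.0, -0.0]
70 [3.0, 0.4, -1.0, 2.0]
72 [4.9, 0.0, -1.0, 4.0]
74 [6.8, -0.3, -1.0, 6.0]
76 [8.7, -0.6, -1.0, 8.0]
78 [10.7, -0.8, -1.0, 10.0]
80 [12.6, -0.9, -1.0, 12.0]
82 [14.6, -1.0, -1.0, 14.0]
84 [16.5, -1.0, -1.0, 16.0]
86 [18.5, -0.9, -1.1, 18.0]
88 [20.4, -0.8, -1.1, 20.0]
90 [22.4, -0.6, -1.1, 22.0]
92 [24.3, -0.3, -1.1, 24.0]
94 [26.2, -0.0, -1.1, 26.0]
```

View pics/w5.png

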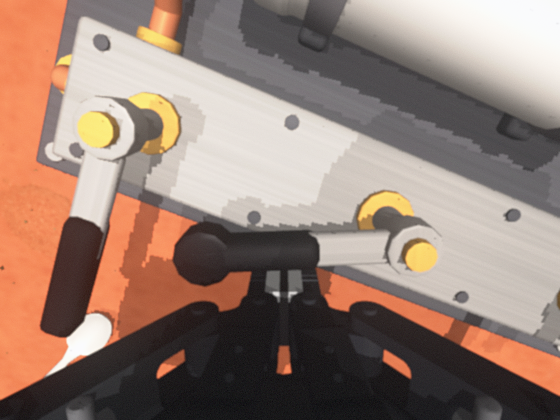

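```bash
python3 -m handwheel '[4,0,0,3,0,7,0,-1,6,0,10,-1,-1,10,0,13,-1,-1,13,0,15,-1,-1,16,0]'
python3 -m handwheel '[1,0,0,2,0,2,0,0,2,0]'
python3 - <<'E'
from plan import *
from rig import read_state,cams
import cv2
cv2.imwrite('pics/w6.png',cams.camera('wrist')['pixels'])
s=read_state()
print(st(s));
for th in range(84,97,2):print(th,rel(s,*pose('M',th,.054,.0145,.078)).tolist())
E
```

```text
time: 6.18
eef_pos: [0.4956, 0.0682, 0.0769]
tool_rot: [-3.14, 0.041, 0.017]
ft_force: [-3.4, 3.0, 0.8]
gripper_width: -0.0
time: 6.42
eef_pos: [0.4969, 0.0685, 0.0765]
tool_rot: [-3.138, 0.094, 0.019]
ft_force: [-3.7, 3.6, 1.2]
gripper_width: -0.0001
('station mm', array([-21.8919,  52.5383,  76.5208]), 'F st', array([-4.2527,  1.9719,  0.0672]), 't', 6.47, 'w', -0.0001585848531580895, 'q', array([-0.0903,  0.1113,  2.0234,  0.0017,  1.0188,  1.5398]))
84 [1.8, 0.5, -1.5, -2.0]
86 [3.7, -0.1, -1.5, 0.0]
88 [5.5, -0.5, -1.5, 2.0]
90 [7.5, -0.9, -1.6, 4.0]
92 [9.4, -1.3, -1.6, 6.0]
94 [11.3, -1.6, -1.6, 8.0]
96 [13.3, -1.8, -1.6, 10.0]
```

View pics/w6.png

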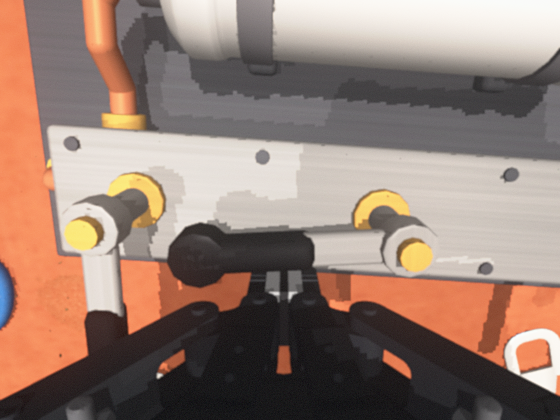

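```bash
python3 -m handwheel '[1,0,0,1,0,2,0,0,2,0]';python3 -m handwheel '[1,0,0,1,0,1,0,0,1,0]';python3 -m handwheel '[1,0,0,1,0,1,0,0,1,0]'
```

```text
time: 6.72
eef_pos: [0.499, 0.0685, 0.0764]
tool_rot: [-3.136, 0.151, 0.019]
ft_force: [-4.9, 2.8, 0.9]
gripper_width: 0.0001
time: 6.98
eef_pos: [0.5001, 0.0684, 0.0764]
tool_rot: [-3.134, 0.178, 0.019]
ft_force: [-3.5, 2.6, 0.4]
gripper_width: 0.0002
time: 7.22
eef_pos: [0.5012, 0.0683, 0.0764]
tool_rot: [-3.133, 0.206, 0.019]
ft_force: [-3.4, 3.5, 0.9]
gripper_width: -0.0001
```

```bash
python3 -m handwheel '[1,0,0,0,0,1,0,0,0,0]';python3 -m handwheel '[1,0,0,0,0,1,0,0,0,0]'
python3 - <<'E'
from plan import *
from rig import read_state,cams
import cv2
cv2.imwrite('pics/w7.png',cams.camera('wrist')['pixels'])
s=read_state()
print(st(s));
for th in range(84,97,2):print(th,rel(s,*pose('M',th,.054,.0145,.078)).tolist())
E
```

```text
time: 7.48
eef_pos: [0.5022, 0.0682, 0.0764]
tool_rot: [-3.133, 0.205, 0.019]
ft_force: [-3.1, 2.8, 1.6]
gripper_width: -0.0001
time: 7.72
eef_pos: [0.5028, 0.0682, 0.0763]
tool_rot: [-3.132, 0.205, 0.02]
ft_force: [-4.9, 3.4, 2.2]
gripper_width: -0.0002
('station mm', array([-16.1492,  53.0151,  76.3363]), 'F st', array([-5.6279,  2.7468,  1.526 ]), 't', 7.78, 'w', -3.970571560338927e-05, 'q', array([-0.0901,  0.1248,  2.0088,  0.0024,  1.0209,  1.6103]))
84 [-3.9, 0.8, -1.6, -6.1]
86 [-2.1, 0.2, -1.6, -4.1]
88 [-0.2, -0.4, -1.7, -2.1]
90 [1.6, -1.0, -1.7, -0.1]
92 [3.5, -1.5, -1.7, 1.9]
94 [5.4, -1.9, -1.7, 3.9]
96 [7.3, -2.2, -1.8, 5.9]
```

View pics/w7.png

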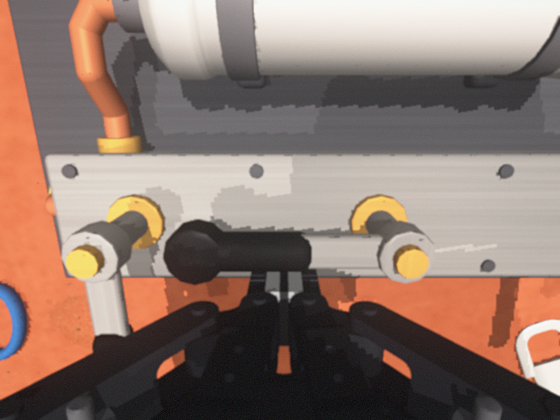

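```bash
python3 -m handwheel '[1,0,0,0,0,1,0,0,0,0]';python3 -m handwheel '[0,0,0,0,0]'
```

```text
time: 8.02
eef_pos: [0.5029, 0.0682, 0.0763]
tool_rot: [-3.132, 0.205, 0.025]
ft_force: [-8.8, 3.0, 4.9]
gripper_width: 0.0002
time: 8.15
eef_pos: [0.5027, 0.0682, 0.0764]
tool_rot: [-3.132, 0.205, 0.025]
ft_force: [-2.4, 1.9, 1.6]
gripper_width: -0.0001
```

```bash
python3 -m handwheel '[-6,0,0,0,0,-12,0,0,0,0,-14,0,-40,0,0,-14,0,-75,0,0,-14,0,-75,0,0]'
python3 - <<'E'
from plan import *
from rig import read_state,cams
import cv2
cv2.imwrite('pics/w8.png',cams.camera('wrist')['pixels'])
s=read_state()
print(st(s));
print(rel(s,*pose('L',0,.06,.033,.15)))
E
```

```text
time: 8.78
eef_pos: [0.4925, 0.0693, 0.1551]
tool_rot: [-3.133, 0.205, 0.013]
ft_force: [0.3, 0.6, 0.3]
gripper_width: 0.0001
('station mm', array([-28.0137,  52.7551, 153.0078]), 'F st', array([-0.4676, -0.5622,  0.321 ]), 't', 8.82, 'w', -0.00032113221512096744, 'q', array([-0.0894, -0.0241,  2.0019,  0.0016,  1.1759,  1.6115]))
[-32.  -34.2   3.4 -90. ]
```

View pics/w8.png

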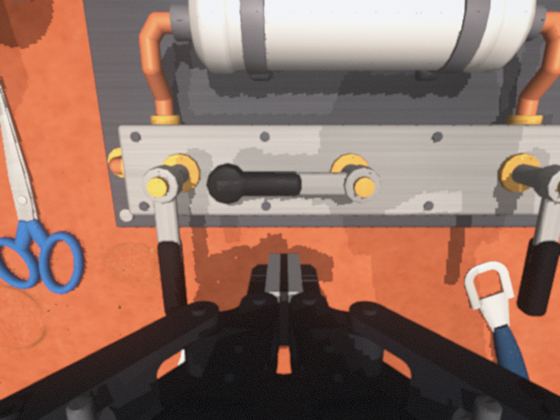

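```bash
python3 -m handwheel '[-6,-5,0,-10,0,-12,-9,0,-20,0,-18,-14,0,-30,0,-24,-18,0,-40,0,-32,-23,0,-50,0,-32,-28,1,-60,0,-32,-34,2,-70,0,-32,-34,3,-80,0,-32,-34,3,-90,0,-32,-34,3,-90,0]'
python3 - <<'E'
from plan import *
from rig import read_state,cams
import cv2
cv2.imwrite('pics/w9.png',cams.camera('wrist')['pixels'])
s=read_state()
print(st(s));
print(rel(s,*pose('L',0,.06,.033,.078)))
E
```

```text
time: 10.07
eef_pos: [0.4628, 0.1072, 0.1489]
tool_rot: [-2.355, -2.062, 0.014]
ft_force: [-0.1, -0.3, -0.5]
gripper_width: -0.0001
('station mm', array([-60.7725,  86.6148, 149.2237]), 'F st', array([-0.0921, -0.4597,  0.2913]), 't', 10.12, 'w', -0.0002984419317503151, 'q', array([-0.0128, -0.0699,  2.0536,  0.0026,  1.1719,  0.12  ]))
[ 0.3  1.8 71.2 -0.2]
```

View pics/w9.png

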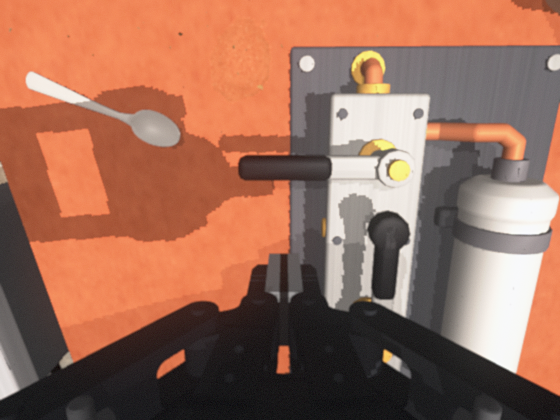

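```bash
python3 -m handwheel '[0,2,24,0,0,0,2,48,0,0,0,2,71,0,0,6,2,71,0,0,12,2,71,0,0,15,2,71,0,0]'
python3 -m handwheel '[2,0,0,0,0]';python3 -m handwheel '[2,0,0,0,0]';python3 -m handwheel '[2,0,0,0,0]';python3 -m handwheel '[1,0,0,0,0]'
python3 - <<'E'
from plan import *
from rig import read_state
s=read_state()
print(st(s));
print(rel(s,*pose('L',0,.06,.0145,.078)))
E
```

```text
time: 10.88
eef_pos: [0.4669, 0.1226, 0.0793]
tool_rot: [-2.358, -2.062, 0.011]
ft_force: [-0.2, 0.9, 0.8]
gripper_width: 0.0001
time: 11.0
eef_pos: [0.4677, 0.1249, 0.0801]
tool_rot: [-2.358, -2.062, 0.009]
ft_force: [-0.4, -0.4, 0.3]
gripper_width: 0.0001
time: 11.12
eef_pos: [0.4684, 0.1271, 0.0807]
tool_rot: [-2.359, -2.063, 0.008]
ft_force: [-0.8, 0.0, -0.9]
gripper_width: -0.0
time: 11.25
eef_pos: [0.4687, 0.1289, 0.0808]
tool_rot: [-2.359, -2.064, 0.009]
ft_force: [-0.7, -3.1, -0.5]
gripper_width: 0.0003
time: 11.38
eef_pos: [0.4687, 0.1296, 0.0809]
tool_rot: [-2.359, -2.064, 0.011]
ft_force: [-1.0, -2.7, -0.1]
gripper_width: 0.0005
('station mm', array([-57.9871, 109.4786,  80.8694]), 'F st', array([-0.6315, -2.8374, -0.106 ]), 't', 11.38, 'w', 0.00045863292162266414, 'q', array([0.0355, 0.0666, 2.0622, 0.0012, 1.0223, 0.1681]))
[-4.  -2.   2.9 -0.2]
```

```bash
for i in 1; do python3 -m handwheel '[1,0,0,0,0]'; python3 -m handwheel '[1,0,0,0,0]';python3 -m handwheel '[1,0,0,0,0]'; done
```

```text
time: 11.5
eef_pos: [0.4687, 0.1302, 0.0808]
tool_rot: [-2.359, -2.064, 0.012]
ft_force: [-0.9, -2.6, 0.2]
gripper_width: -0.0003
time: 11.62
eef_pos: [0.4687, 0.1311, 0.0808]
tool_rot: [-2.36, -2.064, 0.013]
ft_force: [-0.5, -3.1, 1.3]
gripper_width: -0.0001
time: 11.75
eef_pos: [0.4688, 0.1319, 0.0808]
tool_rot: [-2.36, -2.064, 0.013]
ft_force: [-1.5, -4.1, 2.0]
gripper_width: 0.0002
```

```bash
python3 -m handwheel '[1,0,0,0,0]'; python3 -m handwheel '[1,0,0,0,0]'
```

```text
time: 11.88
eef_pos: [0.4689, 0.1327, 0.0808]
tool_rot: [-2.36, -2.064, 0.014]
ft_force: [-2.5, -4.3, 2.2]
gripper_width: 0.0005
time: 12.0
eef_pos: [0.4689, 0.1333, 0.0808]
tool_rot: [-2.36, -2.065, 0.016]
ft_force: [-1.5, -6.0, 2.2]
gripper_width: -0.0004
```

```bash
python3 -m handwheel '[1,0,0,0,0]'; python3 -m handwheel '[1,0,0,0,0]'
```

```text
time: 12.12
eef_pos: [0.4689, 0.1338, 0.0808]
tool_rot: [-2.36, -2.066, 0.018]
ft_force: [-2.0, -7.0, 1.7]
gripper_width: -0.0003
time: 12.25
eef_pos: [0.469, 0.1341, 0.0809]
tool_rot: [-2.36, -2.067, 0.021]
ft_force: [-2.5, -7.1, 2.5]
gripper_width: 0.0
```

```bash
python3 -m handwheel '[-8,0,0,0,0,-16,0,0,0,0,-20,0,-35,0,0,-20,0,-68,0,0]'
python3 - <<'E'
from plan import *
from rig import read_state,cams
import cv2
cv2.imwrite('pics/w10.png',cams.camera('wrist')['pixels'])
s=read_state()
print(st(s));
print(rel(s,*pose('R',0,.06,.033,.15)))
E
```

```text
time: 12.75
eef_pos: [0.4669, 0.1143, 0.1495]
tool_rot: [-2.36, -2.065, 0.021]
ft_force: [0.6, -0.2, -0.3]
gripper_width: 0.0
('station mm', array([-54.6433,  94.7925, 154.5642]), 'F st', array([2.5852, 0.7011, 2.6033]), 't', 12.8, 'w', -2.180921671265376e-05, 'q', array([ 0.0068, -0.0605,  2.0339, -0.0052,  1.1727,  0.1416]))
[-181.8   -4.8    5.6   -0.2]
```

View pics/w10.png

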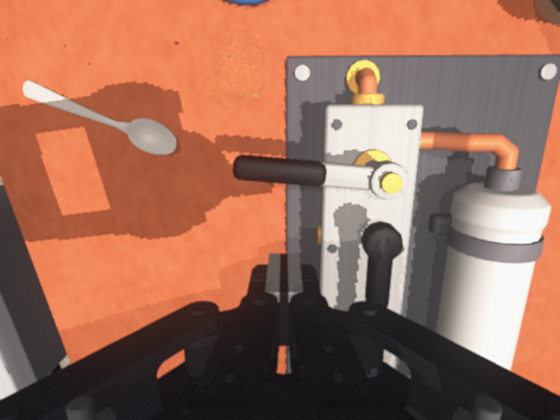

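```bash
python3 -m handwheel '[-30,0,0,0,0,-60,-1,0,0,0,-91,-2,0,0,0,-121,-3,2,0,0,-151,-4,4,0,0,-182,-5,5,0,0,-182,-5,5,0,0]'
python3 - <<'E'
from plan import *
from rig import read_state,cams
import cv2
cv2.imwrite('pics/w11.png',cams.camera('wrist')['pixels']);cv2.imwrite('pics/sd11.png',cams.camera('side')['pixels'])
s=read_state()
print(st(s));
print(rel(s,*pose('R',0,.06,.033,.078)))
E
```

```text
time: 13.68
eef_pos: [0.4409, -0.0665, 0.1505]
tool_rot: [2.367, 2.065, -0.009]
ft_force: [-0.2, 0.2, -0.4]
gripper_width: -0.0001
('station mm', array([-60.2152, -87.0621, 150.4652]), 'F st', array([-0.8391, -0.0325,  0.6349]), 't', 13.78, 'w', -0.00016069607760343794, 'q', array([-0.3986, -0.1561,  2.1291, -0.0059,  1.1709, -0.2626]))
[ 0.4  0.5 72.5 -0.2]
```

View pics/w11.png

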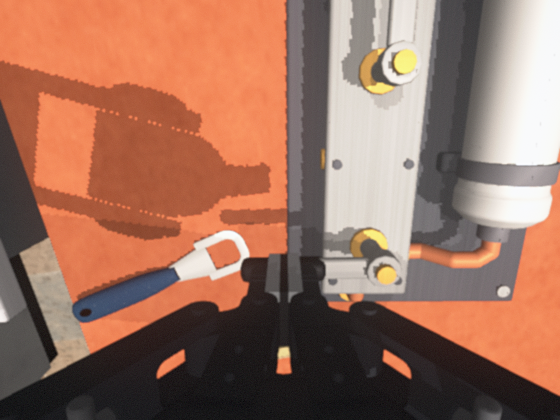

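View pics/sd11.png

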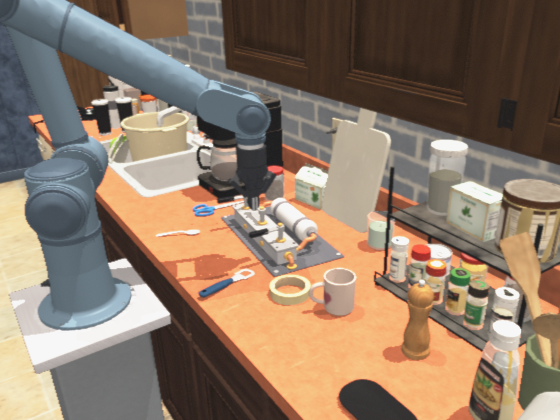

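```bash
python3 -m handwheel '[0,0,24,0,0,0,0,48,0,0,0,0,72,0,0,-6,0,72,0,0,-12,0,72,0,0,-15,0,72,0,0]'
python3 -m handwheel '[-2,0,0,0,0]';python3 -m handwheel '[-2,0,0,0,0]';python3 -m handwheel '[-2,0,0,0,0]';python3 -m handwheel '[-1,0,0,0,0]';python3 -m handwheel '[-1,0,0,0,0]'
python3 - <<'E'
from plan import *
from rig import read_state
s=read_state()
print(st(s));
print(rel(s,*pose('R',0,.06,.0125,.078)))
E
```

```text
time: 14.52
eef_pos: [0.4386, -0.0793, 0.0789]
tool_rot: [-2.364, -2.066, 0.006]
ft_force: [-0.2, 6.5, -2.4]
gripper_width: -0.0003
time: 14.65
eef_pos: [0.4383, -0.0802, 0.0792]
tool_rot: [-2.364, -2.064, 0.002]
ft_force: [1.8, 6.5, -4.3]
gripper_width: -0.0001
time: 14.78
eef_pos: [0.438, -0.0811, 0.0794]
tool_rot: [-2.363, -2.062, -0.001]
ft_force: [1.5, 6.3, -4.7]
gripper_width: -0.0001
time: 14.9
eef_pos: [0.4377, -0.082, 0.0797]
tool_rot: [-2.362, -2.061, -0.005]
ft_force: [1.3, 6.6, -4.5]
gripper_width: -0.0
time: 15.02
eef_pos: [0.4375, -0.0821, 0.08]
tool_rot: [-2.362, -2.059, -0.008]
ft_force: [1.5, 4.9, -4.0]
gripper_width: -0.0
time: 15.15
eef_pos: [0.4373, -0.0821, 0.0803]
tool_rot: [-2.361, -2.057, -0.011]
ft_force: [0.8, 6.3, -4.0]
gripper_width: 0.0002
('station mm', array([ -61.6377, -104.4277,   80.3272]), 'F st', array([-0.063 ,  6.3882, -3.9897]), 't', 15.15, 'w', 0.00021164564789214894, 'q', array([-0.4475, -0.036 ,  2.1675,  0.0124,  1.0166, -0.3168]))
[-3.1  1.7  2.3 -0.4]
```

Run:
```python
from rig import cams
import cv2
for n in('wrist','side','scene'):
  a=cams.camera(n)['pixels']
  if n=='side':a=cv2.resize(a[160:290,190:350],None,fx=4,fy=4)
  if n=='scene':a=cv2.resize(a[150:290,180:350],None,fx=4,fy=4)
  cv2.imwrite(f'pics/{n}12.png',a)
```

```text
(no output)
```

View pics/wrist12.png

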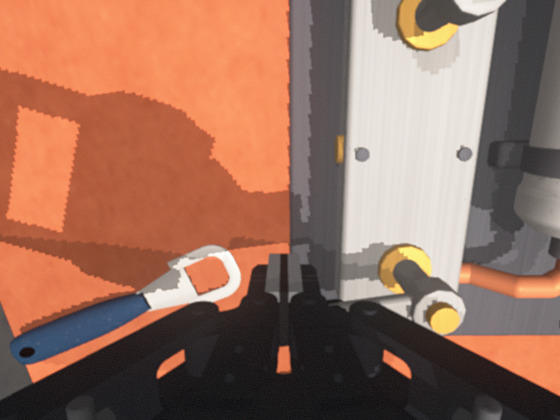

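View pics/side12.png

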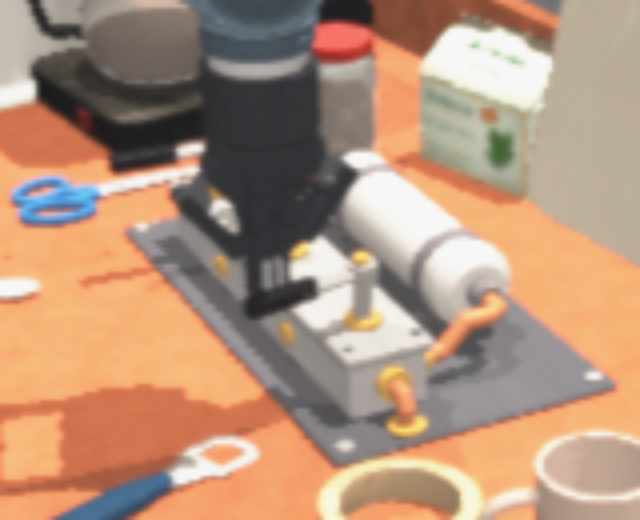

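View pics/scene12.png

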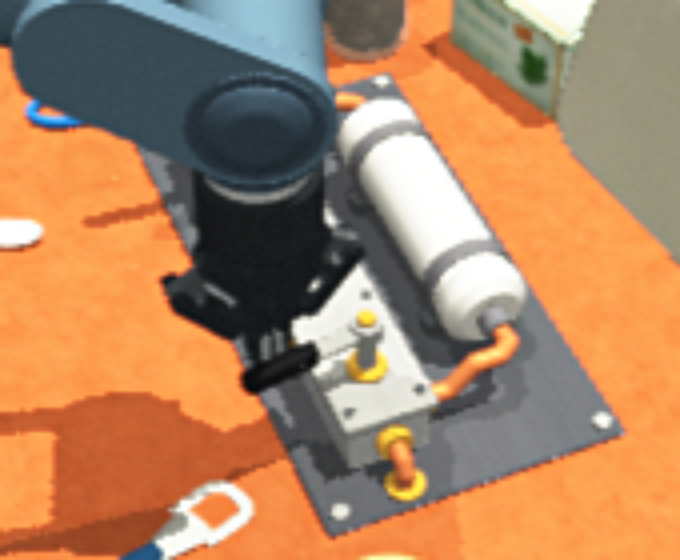

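```bash
python3 -m handwheel '[-2,0,0,0,0,-2,0,0,0,0]';python3 -m handwheel '[-2,0,0,0,0,-2,0,0,0,0]'
```

```text
time: 15.55
eef_pos: [0.437, -0.0831, 0.0806]
tool_rot: [-2.36, -2.056, -0.014]
ft_force: [0.7, 6.4, -4.2]
gripper_width: -0.0002
time: 15.8
eef_pos: [0.4367, -0.084, 0.0809]
tool_rot: [-2.36, -2.054, -0.017]
ft_force: [1.3, 5.6, -3.2]
gripper_width: 0.0001
```

```bash
sed -i 's/O=np.array(\[.512,.0135\])/O=np.array([.5123,.016])/' plan.py
python3 - <<'E'
from plan import *
from rig import read_state
s=read_state()
print(st(s),Ro.from_rotvec(s['tool_rot']).as_matrix()[:,2]);
for th in range(0,41,4):print(th,rel(s,*pose('R',th,.06,.016,.079)).tolist())
E
```

```text
('station mm', array([ -62.0087, -109.0043,   80.9484]), 'F st', array([ 0.6087,  5.7431, -3.1545]), 't', 15.8, 'w', 5.048070547798629e-05, 'q', array([-0.4552, -0.0379,  2.1679,  0.0181,  1.0194, -0.3264])) [-0.0002  0.0172 -0.9999]
0 [5.0, 2.0, 2.0, -0.5]
4 [0.8, 1.0, 2.0, -4.5]
8 [-3.5, 0.4, 1.9, -8.5]
12 [-7.9, 0.1, 1.8, -12.5]
16 [-12.2, 0.0, 1.7, -16.5]
20 [-16.5, 0.3, 1.7, -20.5]
24 [-20.8, 0.9, 1.6, -24.5]
28 [-25.1, 1.7, 1.5, -28.5]
32 [-29.2, 2.9, 1.4, -32.5]
36 [-33.3, 4.3, 1.4, -36.5]
40 [-37.3, 6.1, 1.3, -40.5]
```

```bash
python3 -m handwheel '[-2,0,1,-3,0,-4,0,2,-7,0,-5,0,2,-10,0]'
```

```text
time: 16.18
eef_pos: [0.4357, -0.0881, 0.0798]
tool_rot: [-2.169, -2.253, -0.021]
ft_force: [-4.0, 7.0, 3.3]
gripper_width: -0.0002
```

Run:
```python
from plan import *
from rig import read_state,cams
import cv2
cv2.imwrite('pics/w13.png',cams.camera('wrist')['pixels'])
s=read_state()
print(st(s),Ro.from_rotvec(s['tool_rot']).as_matrix()[:,2]);
for th in range(8,45,4):print(th,rel(s,*pose('R',th,.06,.016,.079)).tolist())
```

```text
('station mm', array([ -62.4356, -113.2971,   79.8889]), 'F st', array([-4.2354,  5.0406,  4.4271]), 't', 16.23, 'w', 0.00010905298914224307, 'q', array([-0.4659, -0.0351,  2.1676,  0.0198,  1.0189, -0.5154])) [-0.0012  0.0194 -0.9998]
8 [0.6, 0.9, 0.9, 1.7]
12 [-3.6, -0.2, 0.8, -2.3]
16 [-7.8, -1.0, 0.7, -6.3]
20 [-12.1, -1.5, 0.7, -10.3]
24 [-16.5, -1.7, 0.6, -14.3]
28 [-20.8, -1.6, 0.5, -18.3]
32 [-25.1, -1.2, 0.4, -22.3]
36 [-29.4, -0.5, 0.3, -26.3]
40 [-33.6, 0.5, 0.2, -30.3]
44 [-37.7, 1.8, 0.2, -34.3]
```

View pics/w13.png

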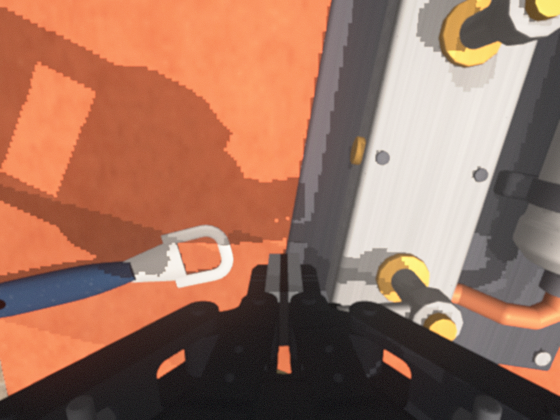

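```bash
python3 -m handwheel '[-4,0,1,-3,0,-8,-1,1,-6,0,-12,-1,1,-10,0,-16,-2,1,-14,0,-21,-2,1,-18,0]'
python3 - <<'E'
from plan import *
from rig import read_state,cams
import cv2
cv2.imwrite('pics/w14.png',cams.camera('scene')['pixels'][150:290,180:350].repeat(4,0).repeat(4,1))
s=read_state()
print(st(s),Ro.from_rotvec(s['tool_rot']).as_matrix()[:,2]);
for th in range(24,73,4):print(th,rel(s,*pose('R',th,.06,.016,.079)).tolist())
E
```

```text
time: 16.85
eef_pos: [0.4353, -0.1085, 0.0797]
tool_rot: [-1.788, -2.569, -0.029]
ft_force: [1.2, 7.3, 0.5]
gripper_width: 0.0001
('station mm', array([ -60.0069, -134.0225,   79.7682]), 'F st', array([ 0.7842,  5.8735, -0.1599]), 't', 16.9, 'w', 0.0002532599432272806, 'q', array([-0.5101, -0.0246,  2.1577,  0.0222,  1.0177, -0.8786])) [ 0.0012  0.0209 -0.9998]
24 [4.3, 0.8, 0.9, 3.9]
28 [0.2, -0.4, 0.8, -0.1]
32 [-4.0, -1.4, 0.7, -4.1]
36 [-8.3, -2.1, 0.6, -8.1]
40 [-12.6, -2.4, 0.5, -12.1]
44 [-17.0, -2.5, 0.4, -16.1]
48 [-21.3, -2.3, 0.3, -20.1]
52 [-25.6, -1.7, 0.3, -24.1]
56 [-29.8, -0.9, 0.2, -28.1]
60 [-34.0, 0.3, 0.1, -32.1]
64 [-38.1, 1.7, 0.1, -36.1]
68 [-42.1, 3.4, -0.0, -40.1]
72 [-46.0, 5.4, -0.1, -44.1]
```

View pics/w14.png

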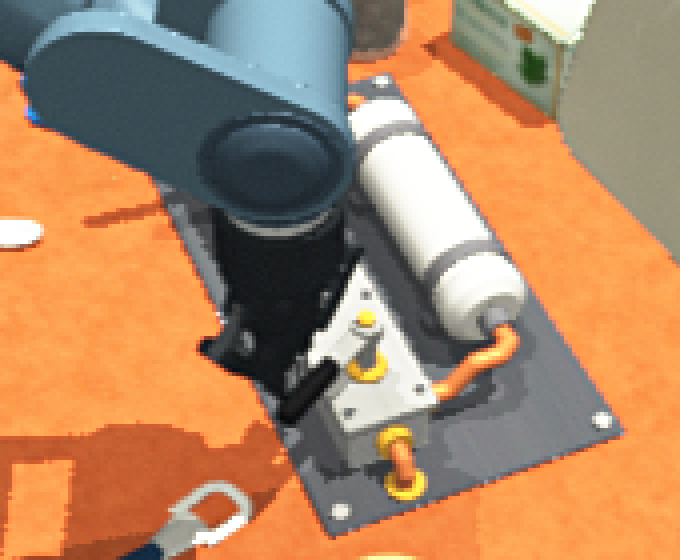

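```bash
python3 -m handwheel '[-4,-1,1,-4,0,-8,-2,1,-8,0,-13,-2,1,-12,0,-17,-2,1,-16,0,-21,-2,1,-20,0,-26,-2,1,-24,0,-30,-1,1,-28,0,-34,0,1,-32,0,-38,2,1,-36,0,-42,3,1,-40,0]'
python3 - <<'E'
from plan import *
from rig import read_state,cams
import cv2
cv2.imwrite('pics/w15.png',cams.camera('scene')['pixels'][150:290,180:350].repeat(4,0).repeat(4,1))
s=read_state()
print(st(s),Ro.from_rotvec(s['tool_rot']).as_matrix()[:,2]);
for th in range(64,95,3):print(th,rel(s,*pose('R',th,.06,.016,.079)).tolist())
E
```

```text
time: 18.15
eef_pos: [0.4527, -0.1468, 0.079]
tool_rot: [-0.796, -3.033, -0.035]
ft_force: [-5.2, 6.3, 2.4]
gripper_width: 0.0
('station mm', array([ -37.6889, -169.4715,   79.0268]), 'F st', array([-2.9764,  4.6317,  1.6509]), 't', 18.2, 'w', 3.287233267507145e-05, 'q', array([-0.5635,  0.045 ,  2.0891,  0.0228,  1.019 , -1.6344])) [ 0.0007  0.0225 -0.9997]
64 [3.7, 1.3, 0.1, 4.1]
67 [0.6, 0.3, 0.0, 1.1]
70 [-2.5, -0.5, -0.0, -1.9]
73 [-5.7, -1.2, -0.1, -4.9]
76 [-8.9, -1.7, -0.1, -7.9]
79 [-12.1, -2.0, -0.1, -10.9]
82 [-15.4, -2.1, -0.2, -13.9]
85 [-18.6, -2.1, -0.2, -16.9]
88 [-21.9, -1.9, -0.2, -19.9]
91 [-25.1, -1.5, -0.3, -22.9]
94 [-28.3, -1.0, -0.3, -25.9]
```

View pics/w15.png

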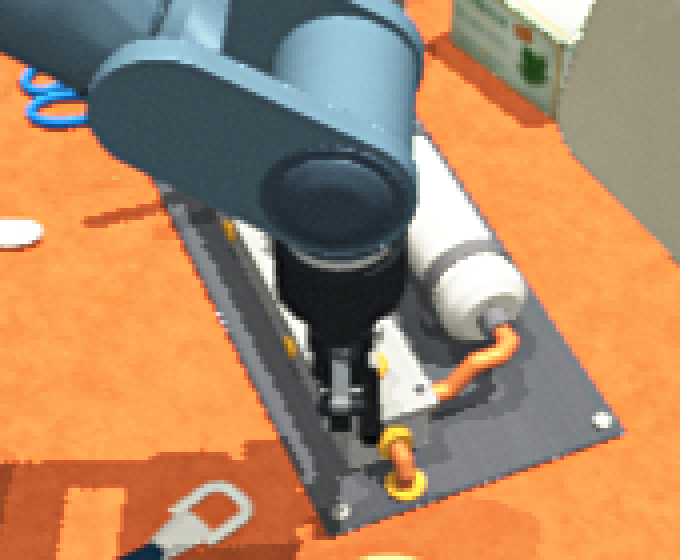

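Going well (right lever about 66°). On to about 83°, then millimetre steps.

```bash
python3 -m handwheel '[-4,-1,0,-3,0,-7,-2,0,-6,0,-10,-2,0,-9,0,-13,-2,0,-12,0,-16,-2,0,-14,0]';python3 -m handwheel '[-1,0,0,-1,0,-2,0,0,-2,0]'
python3 - <<'E'
from plan import *
from rig import read_state,cams
import cv2
cv2.imwrite('pics/w16.png',cams.camera('wrist')['pixels'])
s=read_state()
print(st(s),Ro.from_rotvec(s['tool_rot']).as_matrix()[:,2]);
for th in range(79,95,3):print(th,rel(s,*pose('R',th,.06,.016,.079)).tolist())
E
```

```text
time: 18.82
eef_pos: [0.4649, -0.1566, 0.079]
tool_rot: [-0.416, -3.109, -0.036]
ft_force: [-4.7, 1.0, -1.7]
gripper_width: 0.0001
time: 19.08
eef_pos: [0.4666, -0.1575, 0.0792]
tool_rot: [-0.36, -3.116, -0.035]
ft_force: [-4.5, -1.1, -1.7]
gripper_width: 0.0003
('station mm', array([ -22.5399, -177.9632,   79.2244]), 'F st', array([-4.2628, -1.5055, -2.0064]), 't', 19.12, 'w', 0.00018467442435282243, 'q', array([-0.5655,  0.0846,  2.0466,  0.021 ,  1.0241, -1.9175])) [-0.0019  0.0225 -0.9997]
79 [4.8, 1.6, 0.3, 5.3]
82 [1.7, 0.6, 0.2, 2.3]
85 [-1.4, -0.3, 0.2, -0.7]
88 [-4.6, -1.0, 0.2, -3.7]
91 [-7.8, -1.5, 0.1, -6.7]
94 [-11.0, -1.9, 0.1, -9.7]
```

View pics/w16.png

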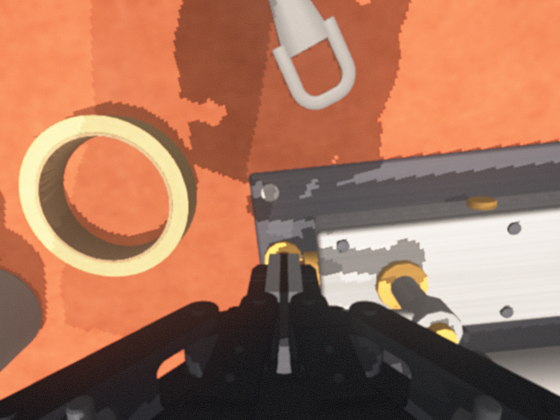

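```bash
python3 -m handwheel '[-1,0,0,-1,0,-2,0,0,-2,0,-3,0,0,-3,0]';python3 -m handwheel '[-1,0,0,-1,0,-1,0,0,-1,0]';python3 -m handwheel '[-1,0,0,-1,0,-1,0,0,-1,0]';python3 -m handwheel '[-1,0,0,0,0,-1,0,0,0,0]'
```

```text
time: 19.5
eef_pos: [0.4704, -0.1585, 0.0796]
tool_rot: [-0.276, -3.127, -0.034]
ft_force: [-3.7, -0.8, -0.5]
gripper_width: 0.0004
time: 19.75
eef_pos: [0.4718, -0.1588, 0.0798]
tool_rot: [-0.249, -3.13, -0.034]
ft_force: [-1.1, -1.1, -0.9]
gripper_width: 0.0001
time: 20.0
eef_pos: [0.4729, -0.159, 0.0799]
tool_rot: [-0.221, -3.133, -0.033]
ft_force: [-2.9, -1.4, -1.5]
gripper_width: -0.0004
time: 20.25
eef_pos: [0.4734, -0.1591, 0.0799]
tool_rot: [-0.221, -3.131, -0.034]
ft_force: [-5.8, -1.0, 1.8]
gripper_width: -0.0002
```

```bash
python3 -m handwheel '[-1,0,0,0,0,-1,0,0,0,0]';python3 -m handwheel '[-1,0,0,0,0,-1,0,0,0,0]'
```

```text
time: 20.5
eef_pos: [0.4733, -0.1591, 0.0799]
tool_rot: [-0.22, -3.128, -0.034]
ft_force: [-9.7, -1.7, 3.6]
gripper_width: 0.0001
time: 20.75
eef_pos: [0.4733, -0.1591, 0.0799]
tool_rot: [-0.219, -3.124, -0.035]
ft_force: [-8.3, -1.5, 4.0]
gripper_width: 0.0001
```

```bash
python3 -m handwheel '[6,0,0,0,0,12,0,0,0,0,16,0,-35,0,0,16,0,-72,0,0,16,0,-72,0,0]'
python3 - <<'E'
from plan import *
from rig import read_state,cams
import cv2
cv2.imwrite('pics/w17.png',cams.camera('wrist')['pixels']);cv2.imwrite('pics/sc17.png',cams.camera('scene')['pixels'][150:290,180:350].repeat(4,0).repeat(4,1))
s=read_state()
print(st(s),Ro.from_rotvec(s['tool_rot']).as_matrix()[:,2]);
print(rel(s,*pose('L',0,.06,.033,.15)))
E
```

```text
time: 21.38
eef_pos: [0.4602, -0.1598, 0.1556]
tool_rot: [-0.219, -3.132, -0.03]
ft_force: [0.2, -0.5, -0.4]
gripper_width: -0.0002
('station mm', array([ -31.1767, -180.0129,  152.0963]), 'F st', array([ 0.4511,  0.5105, -0.2252]), 't', 21.48, 'w', -0.00018220618059351193, 'q', array([-0.5758, -0.0494,  2.0284,  0.0166,  1.1806, -2.0133])) [-0.0068  0.0227 -0.9997]
[ 31.4 266.6   8.1  89.4]
```

View pics/w17.png

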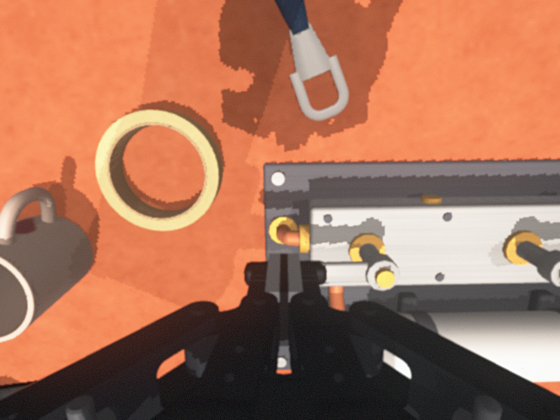

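View pics/sc17.png

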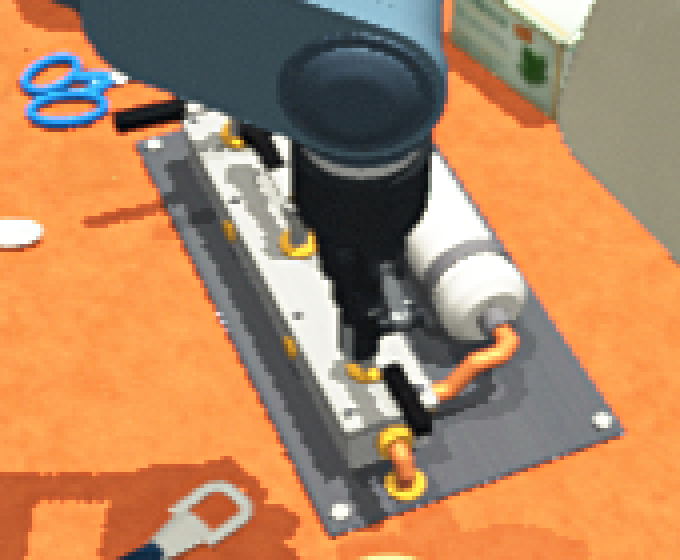

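```bash
python3 -m handwheel '[3,27,0,9,0,6,54,0,18,0,9,81,0,27,0,12,108,0,36,0,15,135,0,45,0,19,162,0,54,0,22,189,0,63,0,25,216,2,72,0,28,243,4,81,0,31,267,6,89,0,31,267,8,89,0]'
python3 - <<'E'
from plan import *
from rig import read_state,cams
import cv2
cv2.imwrite('pics/w18.png',cams.camera('wrist')['pixels'])
s=read_state()
print(st(s),Ro.from_rotvec(s['tool_rot']).as_matrix()[:,2]);
print(rel(s,*pose('L',0,.06,.033,.078)))
E
```

```text
time: 22.85
eef_pos: [0.4634, 0.1114, 0.1486]
tool_rot: [-2.332, -2.07, -0.013]
ft_force: [-0.5, -1.1, -0.3]
gripper_width: -0.0002
('station mm', array([-60.7566,  87.5109, 148.4702]), 'F st', array([-0.4372, -0.0575,  0.4551]), 't', 22.9, 'w', 3.577982921044266e-05, 'q', array([-0.0165, -0.0714,  2.0566,  0.0244,  1.1665,  0.093 ])) [-0.0096  0.0226 -0.9997]
[-2.   1.6 70.4  0.6]
```

View pics/w18.png

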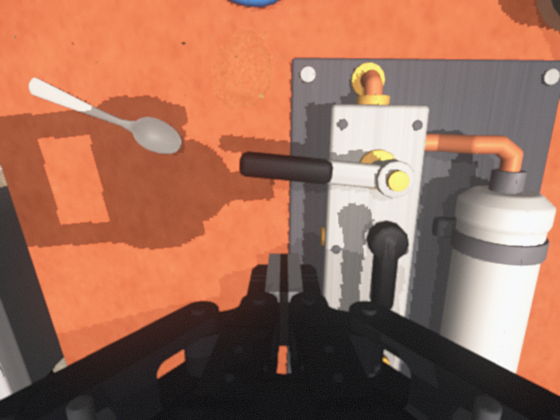

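```bash
python3 -m handwheel '[0,2,24,0,0,0,2,48,0,0,0,2,70,0,0,5,2,70,0,0,10,2,70,0,0,14,2,70,2,0,17,2,70,3,0]'
python3 -m handwheel '[3,0,0,1,0,6,0,0,2,0,8,0,0,3,0]'
python3 - <<'E'
from plan import *
from rig import read_state
s=read_state()
print(st(s));
for th in range(4,45,4):print(th,rel(s,*pose('L',th,.06,.016,.078)).tolist())
E
```

```text
time: 23.78
eef_pos: [0.4676, 0.1292, 0.08]
tool_rot: [-2.387, -2.009, -0.014]
ft_force: [-0.2, 0.9, 1.0]
gripper_width: 0.0001
time: 24.15
eef_pos: [0.4692, 0.1368, 0.0805]
tool_rot: [-2.439, -1.945, -0.012]
ft_force: [-1.4, -2.5, 2.2]
gripper_width: 0.0001
('station mm', array([-58.4311, 114.2099,  80.461 ]), 'F st', array([-1.0793, -2.6201,  2.1541]), 't', 24.15, 'w', 0.00013633722676344978, 'q', array([0.0395, 0.0684, 2.0613, 0.0258, 1.0186, 0.2505]))
4 [-6.2, -1.9, 2.4, -1.4]
8 [-2.0, -3.0, 2.5, 2.6]
12 [2.2, -3.8, 2.6, 6.6]
16 [6.5, -4.3, 2.6, 10.6]
20 [10.9, -4.4, 2.7, 14.6]
24 [15.2, -4.3, 2.8, 18.6]
28 [19.5, -3.9, 2.9, 22.6]
32 [23.8, -3.2, 3.0, 26.6]
36 [28.0, -2.1, 3.0, 30.6]
40 [32.1, -0.8, 3.1, 34.6]
44 [36.1, 0.8, 3.2, 38.6]
```

```bash
python3 -m handwheel '[4,-2,1,4,0,7,-3,2,8,0,11,-4,2,14,0,15,-4,3,18,0,19,-4,3,22,0]'
python3 - <<'E'
from plan import *
from rig import read_state
s=read_state()
print(st(s));
for th in range(24,75,4):print(th,rel(s,*pose('L',th,.06,.016,.078)).tolist())
E
```

```text
time: 24.78
eef_pos: [0.4694, 0.1562, 0.0778]
tool_rot: [-2.767, -1.44, -0.004]
ft_force: [-0.7, -3.5, 0.4]
gripper_width: -0.0002
('station mm', array([-60.7475, 133.4255,  77.7939]), 'F st', array([-0.1965, -3.553 ,  0.4027]), 't', 24.77, 'w', -0.00024585046065167505, 'q', array([0.0801, 0.0869, 2.0474, 0.0255, 1.0136, 0.6778]))
24 [-3.5, 1.2, -0.3, -3.6]
28 [0.7, -0.1, -0.2, 0.4]
32 [4.9, -1.0, -0.1, 4.4]
36 [9.2, -1.6, -0.1, 8.4]
40 [13.5, -2.0, 0.0, 12.4]
44 [17.8, -2.0, 0.1, 16.4]
48 [22.2, -1.7, 0.1, 20.4]
52 [26.5, -1.2, 0.2, 24.4]
56 [30.7, -0.3, 0.2, 28.4]
60 [34.9, 0.8, 0.2, 32.4]
64 [39.0, 2.3, 0.2, 36.4]
68 [42.9, 4.0, 0.3, 40.4]
72 [46.8, 6.0, 0.3, 44.4]
```

```bash
python3 -m handwheel '[5,-1,0,4,0,9,-2,0,8,0,14,-2,0,12,0,18,-2,0,16,0,22,-2,0,20,0,27,-1,0,24,0,31,0,0,28,0,35,1,0,32,0,39,2,0,36,0,43,4,0,40,0]'
python3 - <<'E'
from plan import *
from rig import read_state
s=read_state()
print(st(s));
for th in range(64,95,3):print(th,rel(s,*pose('L',th,.06,.016,.078)).tolist())
E
```

```text
time: 26.02
eef_pos: [0.4956, 0.1898, 0.0773]
tool_rot: [-3.092, -0.402, 0.015]
ft_force: [-4.9, 1.9, 0.6]
gripper_width: -0.0001
('station mm', array([-39.1185, 170.138 ,  77.3117]), 'F st', array([-5.0969,  1.2522,  0.5781]), 't', 26.02, 'w', -6.42877961028413e-05, 'q', array([0.1403, 0.1697, 1.9558, 0.0275, 1.0254, 1.4381]))
64 [-2.7, 2.4, -0.7, -3.7]
67 [0.4, 1.4, -0.7, -0.7]
70 [3.6, 0.6, -0.7, 2.3]
73 [6.8, -0.0, -0.7, 5.3]
76 [10.0, -0.5, -0.7, 8.3]
79 [13.2, -0.8, -0.8, 11.3]
82 [16.5, -0.9, -0.8, 14.3]
85 [19.7, -0.8, -0.8, 17.3]
88 [23.0, -0.6, -0.8, 20.3]
91 [26.2, -0.2, -0.8, 23.3]
94 [29.4, 0.3, -0.9, 26.3]
```

```bash
python3 -m handwheel '[4,0,0,3,0,7,0,0,6,0,10,-1,0,9,0,13,-1,0,11,0,17,-1,0,14,0,19,-1,0,17,0]';python3 -m handwheel '[1,0,0,1,0,2,0,0,2,0]'
python3 - <<'E'
from plan import *
from rig import read_state
s=read_state()
print(st(s));
for th in range(82,95,3):print(th,rel(s,*pose('L',th,.06,.016,.078)).tolist())
E
```

```text
time: 26.78
eef_pos: [0.513, 0.1962, 0.0767]
tool_rot: [-3.118, 0.063, 0.023]
ft_force: [-4.2, 3.1, 0.1]
gripper_width: 0.0002
time: 27.02
eef_pos: [0.5147, 0.1965, 0.0766]
tool_rot: [-3.116, 0.119, 0.025]
ft_force: [-2.9, 2.6, 1.2]
gripper_width: 0.0005
('station mm', array([-20.9781, 179.2708,  76.5598]), 'F st', array([-3.2405,  2.2357,  1.2039]), 't', 27.02, 'w', 0.0005182100378081678, 'q', array([0.1467, 0.2156, 1.9034, 0.0299, 1.034 , 1.778 ]))
82 [-3.3, 1.9, -1.4, -4.9]
85 [-0.3, 0.8, -1.5, -1.9]
88 [2.9, -0.0, -1.5, 1.1]
91 [6.0, -0.7, -1.5, 4.1]
94 [9.3, -1.2, -1.6, 7.1]
```

```bash
python3 -m handwheel '[1,0,0,1,0,2,0,0,2,0,3,0,0,3,0]';python3 -m handwheel '[1,0,0,0,0,1,0,0,0,0]';python3 -m handwheel '[1,0,0,0,0,1,0,0,0,0]';python3 -m handwheel '[1,0,0,0,0,1,0,0,0,0]'
```

```text
time: 27.4
eef_pos: [0.5177, 0.1963, 0.0764]
tool_rot: [-3.112, 0.202, 0.026]
ft_force: [-2.7, 2.4, 0.3]
gripper_width: 0.0002
time: 27.65
eef_pos: [0.5189, 0.1961, 0.0764]
tool_rot: [-3.112, 0.202, 0.025]
ft_force: [-3.1, 2.3, 0.4]
gripper_width: 0.0001
time: 27.9
eef_pos: [0.5195, 0.1961, 0.0764]
tool_rot: [-3.112, 0.202, 0.027]
ft_force: [-4.8, 3.7, 2.0]
gripper_width: -0.0
time: 28.15
eef_pos: [0.5194, 0.1961, 0.0764]
tool_rot: [-3.112, 0.202, 0.032]
ft_force: [-7.7, 2.3, 4.3]
gripper_width: -0.0002
```

```bash
python3 -m handwheel '[-6,0,0,0,0,-12,0,0,0,0,-16,0,-35,0,0,-20,0,-72,0,0,-50,20,-110,0,0,-90,40,-140,0,0,-110,60,-150,0,0,-110,60,-150,0,0,-110,60,-150,0,0]'
python3 - <<'E'
from plan import *
from rig import read_state,cams
import cv2
c=cams.camera('scene');cv2.imwrite('pics/sc19.png',c['pixels']);cv2.imwrite('pics/w19.png',cams.camera('wrist')['pixels'])
print(st(read_state()))
v,u=np.mgrid[0:420,0:560];z=c['z_map'];P=np.stack([u,v,np.ones_like(u)],-1).reshape(-1,3)@np.linalg.inv(c['camera_matrix']).T*z.reshape(-1,1)
W=(P-np.array(c['t']).ravel())@c['R'];W=W[z.ravel()>0]
s=np.c_[(W[:,:2]-O)@ex,(W[:,:2]-O)@ey,W[:,2]]
for a,b in((-.215,-.155),(.035,.095),(.155,.215)):
    m=(s[:,1]>a)&(s[:,1]<b)&(abs(s[:,0])<.04)&(s[:,2]>.097)&(s[:,2]<.107);q=s[m]
    print(m.sum(),q.mean(0) if m.sum() else'', np.degrees(np.polyfit(q[:,1],q[:,0],1)[0]) if m.sum()>5 else '')
E
```

```text
time: 29.28
eef_pos: [0.4057, 0.1471, 0.2273]
tool_rot: [-3.112, 0.202, 0.031]
ft_force: [0.0, 0.7, -0.6]
gripper_width: 0.0002
('station mm', array([-122.7043,  116.3641,  226.8508]), 'F st', array([-0.1179,  1.348 , -0.1708]), 't', 29.38, 'w', 0.00019328908725413978, 'q', array([ 0.0689, -0.2871,  2.0898,  0.0258,  1.3569,  1.7633]))
95 [-0.0005 -0.1834  0.1001] 0.7178950537409632
80 [-0.0005  0.0669  0.1004] 0.357201302145194
52 [-0.0009  0.1829  0.1005] 0.9432881904209393
```

View pics/sc19.png

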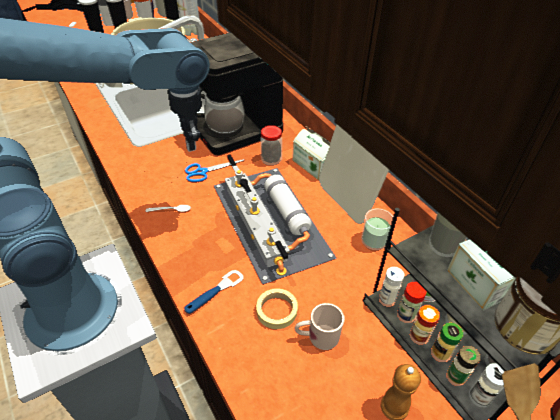

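View pics/w19.png

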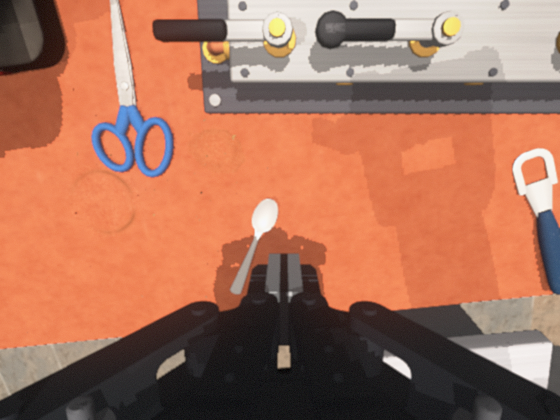

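All three levers lie along the block (fitted to within about 1°), the arm is clear, and the bystanders have not moved.

Run:
```python
from rig import bot
print(bot.hand_in())
```

```text
the job is handed in; nothing more can be done
None
```

The filter is out of line: the bypass is fully open and both filter levers are fully shut, and the job was handed in at about 29 s of the 72 s allowed.

- **Bypass:** I pushed it round until the arm stopped advancing and the force rose to about 9 N at its stop.
- **Left lever, first try:** it gave about 4 mm, then the force climbed to about 7 N. I took it as blocked and backed off, leaving it roughly 4° off its start.
- **Right lever (the inlet):** it turned freely and met its stop at about 8–10 N. It ran at about 6–8 N on the way, more than the 3–4 N expected.
- **Left lever, second try:** it then turned freely and met its stop at about 8 N.

**Last checks:**
- The depth picture put all three levers within about 1° of the block's axis.
- In the pictures the mug, scissors, tape and jar had not moved, and the arm was clear of everything with the force near zero.
- The highest force I read was about 10 N. I only read it at the end of each move, so brief peaks in between would not show.

**Disagreement:** my first camera estimate of the station's sideways position was about 2.5 mm off. The two filter levers' contact points showed this, and I corrected it partway through shutting the right lever.

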